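# Set out the hand-staining line on the drip tray

## Robot

A 6-joint arm with a two-finger parallel gripper is mounted at the origin on the work surface. World frame = base frame: x ahead of the robot, y to its left, z up, the work surface at z = 0. Lengths are in m, angles in rad, forces in N, time in s.
With the tool pointing down it reaches from about 0.425 to 0.95 m from the base axis. Payload 3.5 kg.
Tool frame: the origin (TCP) lies on the centre line of the jaws, within the pads' length; the fingertips stand 25 mm ahead of it and the grasp point (between the pads) lies 6 mm ahead of it (ctrl.finger_overhang is the distance from the TCP to the fingertips, in m); z points along the fingers, y is the line along which they close (so a half turn about z gives the same grasp; the last joint's range is limited). The gripper opens to 85 mm and grips with 20 to 120 N. Pads are 22 mm wide; open, the fingers measure 114 mm over their backs; the gripper's body (76 mm by 85 mm) begins 54 mm behind the grasp point. The pads swing forward as they close: fully open they stand 13 mm farther back than shut.
Start: joints at [-1.271, 0.286, 1.577, -0, 1.279, -0.15], TCP at [0.294, -0.608, 0.256] pointing down, gripper open.
Joint ranges: [-2.77, 2.77], [-0.9, 2.22], [0.21, 2.48], [-1.53, 4.67], [0.24, 2.81], [-2.84, 2.84]. Speed limits (rad/s): [2.79, 2.79, 3.14, 3.14, 3.14, 3.14].

## Interface

Orientations are given as a unit quaternion [x, y, z, w].
In Python, from plant import get_state, imaging, job, ctrl gives the robot as it stands.
- The arm moves only by the tool jog_arm, never from a script. Its argument "increments" is a list of rows, each an object of numbers: "dx", "dy", "dz": the shift along the world's x, y, z each as a share of 12 cm, from -1 to 1; "ax", "ay", "az": the turn, a rotation vector about the world's x, y, z each as a share of pi/2 rad, from -1 to 1; "gripper": the gripper command: -1 is shut, 1 is fully open, values between are in proportion. A call has 1 to 10 rows; each row is the pose to reach, as a shift and turn from the pose commanded when the call began; what a row does not reach only later rows make up. A row lasts 1/10 s, in which the tool goes at most 50 mm and 8.59 degrees, less where a joint would pass 70% of its speed; a pose out of reach is approached as far as the arm can. A call with a number of a shift or a turn outside -1 to 1 is refused whole. A call with a gripper value outside its range is refused whole. The fingers move at their own pace and stop on an object; "force" is the grip in N (left out, the last holds). Time passes only in rows, so rows that repeat a pose let the fingers close. It gives the time, the measured TCP pose, the force, the opening and the grip force at its end, in the units of the state.
- get_state(): the state, without advancing time (a new reading comes with each control period).
- imaging.read_camera(name): name is "scene" or "side" or "wrist"; returns a dict with "frame" (400x640x3 uint8, blue, green, red), "depth" (400x640 float32, m along the optical axis (not along the pixel's ray), 0 where there is no reading), "camera_matrix" (3x3 intrinsics, pixels), "dist" ([k1, k2, p1, p2, k3] as OpenCV has them; the pictures are not rectified), "extrinsics" (4x4, takes a point from camera to world coordinates); the wrist camera has in their place "mount" (4x4, takes a point from camera to tool coordinates, whose origin is the TCP and whose axes are the flange's). Camera axes: x right, y up, looking along -z (the intrinsics and any distortion apply to the point x, -y, -z); pixel columns grow to the right and rows downward; lengths in m; the calibration is good to about 2 mm. A picture is of the moment at which its call begins: read the wrist's pose just before it.
- job.sign_off(): hands the job in; it is judged then, once.
The state is a dict: "time": time; "qpos": joint angles; "dq": joint speeds; "joint_efforts": joint torques, N m; "eef_pos": TCP position; "tcp_rot": TCP orientation; "contact_force": force on the tool from outside, world axes, zero at the start; "wrist_torque": the same for the moment, N m; "opening": opening from 0.0 (shut) to 1.0 (fully open); "finger_force": force on a finger pad.
Only numpy, scipy, OpenCV 4.12 (cv2) and the standard library are available. Lean on these libraries where they do the work, as an engineer would, in place of code of your own. Each camera call takes 0.05 s, during which the arm holds its last target. There are 200 camera calls.

## Task

Set out the hand-staining line on the steel drip tray: stand the staining dish in the middle of the tray with its long side along the tray and the slide carrier lowered fully into it, the Coplin jar centred in the free part of the tray on the slide warmer's side of the dish, and the beaker centred in the free part on the other side, all three in one row along the tray's middle line. Stand the timer upright on the bench behind the dish (on the side away from the robot), square to the tray and a few centimetres clear of its rim. Set things down upright rather than dropping them, and leave the slide box and the wash bottle where they stand.

Things in the scene. Friction and masses are not known exactly. Their poses are not given: they have to be found in the camera images.
- tray: Shallow rectangular steel drip tray fixed on the bench, 120 mm (its x) by 340 mm (its long axis, y), rim 12 mm high, walls and floor 4 mm thick (pots in it stand 4 mm above the bench). Origin: centre of its underside. Its +x side is its back, away from the robot; which end (+y or -y) is nearer the slide warmer changes from start to start.
- slide_warmer: Slide warmer, a fixed low white box with a dark steel hotplate on top, glass slides on it and a dial on its front, 230 mm (x) by 170 mm (y) by 60 mm high. Origin: centre of its underside. It stands on the bench off one end of the tray, to the left or to the right of the robot.
- flotation_bath: Section flotation bath, a fixed round white basin with a black inside, empty, 210 mm across and 75 mm high, with a small control box on its front. Origin: centre of its underside. It stands off the other end of the tray from the warmer; it is not used.
- staining_dish: Staining dish: open white rectangular trough, 60 mm (x) by 92 mm (y, long side) by 60 mm high, walls 3 mm, floor 3 mm thick, inside 54 by 86 mm; a 64 mm wide lip stands out 3 mm on each short end at the rim. Plain long sides, 60 mm apart plus a 1.5 mm bead each just under the rim that is look only. Loose, about 260 g. Origin: centre of its underside.
- slide_carrier: Slide carrier: empty stainless steel rack for slides, 44 mm (x) by 76 mm (y) by 28 mm high, with an arched bail handle whose round grip bar (9 mm thick, 56 mm long, along y) has its centre line 80 mm above the origin. Loose, about 110 g. Origin: centre of its underside. It fits into the staining dish with 5 mm to spare at each side and end, its bar along the dish's long side.
- coplin_jar: Coplin jar: glass staining jar with a round foot 58 mm across, round ribbed body 46 mm across and a white screw cap 50 mm across from 82 to 104 mm above its underside (104 mm tall over all, cap fast on). Loose, about 220 g. Origin: centre of its underside, z up.
- beaker: Beaker: open round stainless steel beaker, 56 mm across and 78 mm high, with a rolled rim and a small spout at its -x side. Loose, about 110 g. Origin: centre of its underside.
- timer: Bench timer: upright white box 24 mm thick (x), 70 mm wide (y) and 60 mm high on a black foot 36 by 74 mm, 6 mm high; the display is on its -x face and at the start points roughly to the robot. Loose, about 140 g. Origin: centre of its underside.
- slide_box: Closed blue slide box with a paper label, 87 by 102 by 34 mm, loose on the bench beyond the work; to be left alone. Origin: centre of its underside.
- wash_bottle: White squeeze wash bottle with a red cap and a bent spout, 64 mm across and 190 mm tall, loose on the bench; to be left alone. Origin: centre of its underside.
There are look-alikes about, which are no part of the job. Leave any green or yellow look-alike of the timer alone.

How it is judged:
At the end, for the whole second after the job is handed in: Dish at tray centre +-15 mm, aligned 0.2 rad, carrier on its floor; jar (warmer's side) and beaker (other side) on the tray's middle line +-15 mm, 91-121 mm from its centre; timer on the bench 78-132 mm behind tray centre, +-20 mm sideways, square to 0.2 rad; all upright, at rest (x of staining_dish in the frame of tray between -0.015 and 0.015 m and y of staining_dish in the frame of tray between -0.015 and 0.015 m and z of staining_dish in the frame of tray below 0.01 m and angle between each of staining_dish, slide_carrier, timer's own z axis and vertical below 0.1 rad and angle between the y axis of each of staining_dish, timer and the y axis of tray, either way round below 0.2 rad and horizontal distance between slide_carrier and staining_dish below 0.008 m and z of slide_carrier in the frame of staining_dish below 0.008 m and angle between the y axis of slide_carrier and the y axis of staining_dish, either way round below 0.15 rad and ((y of slide_warmer in the frame of tray above 0 m and x of coplin_jar in the frame of tray between -0.015 and 0.015 m and y of coplin_jar in the frame of tray between 0.091 and 0.121 m and z of each of coplin_jar, beaker in the frame of tray below 0.01 m and angle between each of coplin_jar, beaker's own z axis and vertical below 0.1 rad and x of beaker in the frame of tray between -0.015 and 0.015 m and y of beaker in the frame of tray between -0.121 and -0.091 m) or (y of slide_warmer in the frame of tray below 0 m and x of coplin_jar in the frame of tray between -0.015 and 0.015 m and y of coplin_jar in the frame of tray between -0.121 and -0.091 m and z of each of coplin_jar, beaker in the frame of tray below 0.01 m and angle between each of coplin_jar, beaker's own z axis and vertical below 0.1 rad and x of beaker in the frame of tray between -0.015 and 0.015 m and y of beaker in the frame of tray between 0.091 and 0.121 m)) and x of timer in the frame of tray between 0.078 and 0.132 m and y of timer in the frame of tray between -0.02 and 0.02 m and z of timer in the frame of tray below 0.006 m and linear speed of each of coplin_jar, staining_dish, slide_carrier, beaker, timer below 0.02 m/s); the robot touches nothing.
It fails at once if something is dropped (falls loose faster than 0.7 m/s, about 25 mm of free fall) ((linear speed of coplin_jar above 0.7 m/s and contact force between coplin_jar and the fingers below 0.05 N) or (linear speed of staining_dish above 0.7 m/s and contact force between staining_dish and the fingers below 0.05 N) or (linear speed of slide_carrier above 0.7 m/s and contact force between slide_carrier and the fingers below 0.05 N) or (linear speed of beaker above 0.7 m/s and contact force between beaker and the fingers below 0.05 N) or (linear speed of timer above 0.7 m/s and contact force between timer and the fingers below 0.05 N)).
It fails at once if the slide box is shifted by more than 20 mm (distance of slide_box from where it was at the start of the episode above 0.02 m).
It fails at once if the wash bottle is shifted by more than 20 mm (distance of wash_bottle from where it was at the start of the episode above 0.02 m).
It also fails if it takes over 141 s, if anything falls off the work surface, if the arm or the gripper's body presses on something with over 40 N, if the wrist force passes 120 N, or if a joint passes its speed limit or range.

## Working session

There is one attempt and no reset: what is moved stays moved. The work goes in short steps, Python scripts to look and compute and a tool call to move; the robot and the scene stay as the last step left them, time stands still between calls to the robot, and variables do not carry over. Pictures are saved under pics/ and viewed, at most 14 in all, crops included, and the job is handed in when it is done.

Besides the shell and the picture viewer there is one more tool, called by a JSON object that holds its "method" and its "body", one argument or row to a line. jog_arm: Moves the arm, as the interface text tells. Shift numbers are shares of 12 cm and turn numbers shares of pi/2 rad, none past 1 either way. Its arguments: {"type":"object","properties":{"increments":{"type":"array"},"force":{"type":"number"}},"required":["increments"]}

```bash
ls; mkdir -p pics; cat > h.py <<'E'
import numpy as np, cv2
from plant import get_state, imaging, job, ctrl
from scipy.spatial.transform import Rotation as R
def shot(name,save=None):
    s=get_state(); d=imaging.read_camera(name)
    if name=="wrist":
        T=np.eye(4);T[:3,:3]=R.from_quat(s["tcp_rot"]).as_matrix();T[:3,3]=s["eef_pos"]
        d["extrinsics"]=T@np.array(d["mount"])
    if save: cv2.imwrite("pics/"+save,d["frame"])
    return d
def cloud(d):
    h,w=d["depth"].shape
    u,v=np.meshgrid(np.arange(w),np.arange(h))
    p=cv2.undistortPoints(np.stack([u,v],-1).reshape(-1,1,2).astype(np.float32),np.array(d["camera_matrix"]),np.array(d["dist"])).reshape(h,w,2)
    z=d["depth"]; P=np.stack([p[...,0]*z,-p[...,1]*z,-z],-1)
    E=np.array(d["extrinsics"]); W=P@E[:3,:3].T+E[:3,3]; W[z<=0]=np.nan
    return W
def ray(d,uv,zp):
    p=cv2.undistortPoints(np.array(uv,np.float32).reshape(-1,1,2),np.array(d["camera_matrix"]),np.array(d["dist"])).reshape(-1,2)
    E=np.array(d["extrinsics"]); r=np.c_[p[:,0],-p[:,1],-np.ones(len(p))]@E[:3,:3].T
    return E[:3,3]+r*((zp-E[2,3])/r[:,2])[:,None]
E
python3 - <<'E'
from h import *
print(get_state())
for n in ("scene","side"):
    d=shot(n,n+"0.png"); print(n,np.round(d["extrinsics"],3).tolist(),d["dist"],(d["depth"]>0).mean())
    np.savez(n+"0.npz",W=cloud(d))
print(ctrl.finger_overhang)
E
```

```text
pics
{'time': 0.0, 'qpos': array([-1.27100380e+00,  2.87225887e-01,  1.57819451e+00, -1.63644297e-05,
        1.27859016e+00, -1.50005586e-01]), 'dq': array([ 1.06947606e-03, -8.56073575e-04, -3.01551823e-05, -1.44430311e-03,
       -1.65252078e-03, -1.27659042e-04]), 'joint_efforts': array([-8.85745994e-04, -4.05984485e+01, -2.92624640e+01, -1.83738643e-04,
        5.86231487e-03, -3.80267466e-06]), 'eef_pos': array([ 0.29331885, -0.60726834,  0.25489747]), 'tcp_rot': array([ 9.74815384e-01,  2.23010104e-01, -9.82683548e-05, -1.20497435e-03]), 'contact_force': array([ 0.02362295, -0.02802954, -0.26188565]), 'wrist_torque': array([-0.01105755,  0.03816067, -0.03565744]), 'finger_force': 0.0, 'opening': 0.9986887220991642}
scene [[0.411, -0.765, 0.496, 1.196], [0.911, 0.339, -0.234, -0.235], [0.011, 0.548, 0.836, 1.214], [0.0, 0.0, 0.0, 1.0]] [-0.1035822  0.         0.         0.         0.       ] 0.9960546875
side [[-0.699, 0.476, -0.533, -0.191], [-0.714, -0.447, 0.539, 0.823], [0.019, 0.758, 0.653, 0.906], [0.0, 0.0, 0.0, 1.0]] [-0.09649048  0.          0.          0.          0.        ] 0.9960859375
0.025
```

View pics/scene0.png

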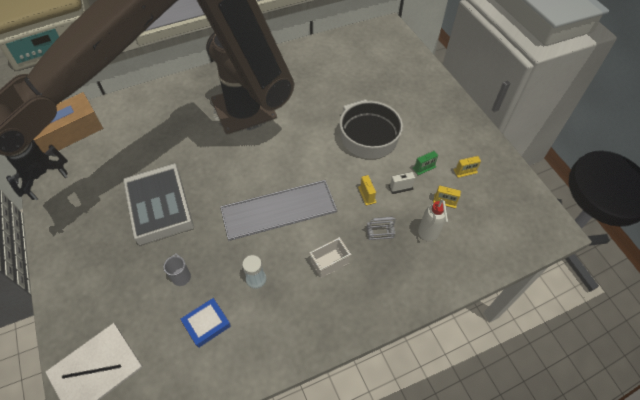

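View pics/side0.png

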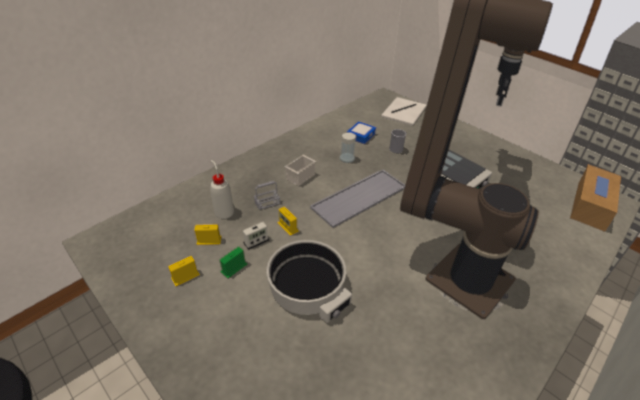

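The scene view shows the warmer at (157,200), tray (278,210), dish (329,255), carrier (381,228), white timer (402,182), jar (253,271), beaker (177,269), slide box (206,322) and wash bottle (433,222). Yellow and green look-alikes stand around the timer. The side view shows the same layout.

```bash
python3 - <<'E'
from h import *
W=np.concatenate([np.load(n+"0.npz")["W"].reshape(-1,3) for n in ("scene","side")])
f=[cv2.imread(f"pics/{n}0.png").reshape(-1,3) for n in ("scene","side")]; C=np.concatenate(f)
ok=~np.isnan(W[:,0])&(W[:,0]>.3)&(W[:,0]<1.15)&(abs(W[:,1])<.75)&(W[:,2]<.22)
W=W[ok];C=C[ok]
print("bench z",np.median(W[:,2]))
# top-down maps, 2 mm
ix=((W[:,0]-.3)/.002).astype(int);iy=((W[:,1]+.75)/.002).astype(int)
H=np.zeros((430,752),np.float32);np.maximum.at(H,(ix,iy),W[:,2])
m=cv2.morphologyEx((H>.02).astype(np.uint8),cv2.MORPH_CLOSE,np.ones((5,5)))
n,l,st,c=cv2.connectedComponentsWithStats(m)
for i in range(1,n):
    if st[i,4]<60: continue
    s=l[ix,iy]==i; P=W[s&(W[:,2]>.02)]
    r=cv2.minAreaRect(P[:,:2].astype(np.float32)*1000)
    cc=np.median(C[s&(W[:,2]>.02)],0)
    print(i,"c",np.round(r[0]),"size",np.round(r[1]),"ang",round(r[2],1),"zmax",round(np.percentile(P[:,2],99),3),cc)
vis=cv2.applyColorMap(np.clip(H*1500,0,255).astype(np.uint8),2)[::-1,::-1]
cv2.imwrite("pics/map.png",vis)
# tray: colour mask in scene
for n in("scene","side"):
    im=cv2.imread(f"pics/{n}0.png");w=np.load(n+"0.npz")["W"]
    t=(w[...,2]>.0025)&(w[...,2]<.018)&(w[...,0]>.35)&(w[...,0]<.75)&(abs(w[...,1])<.3)
    t=cv2.morphologyEx(t.astype(np.uint8),cv2.MORPH_OPEN,np.ones((3,3)))
    k,l,st,c=cv2.connectedComponentsWithStats(t);j=1+np.argmax(st[1:,4])
    r=cv2.minAreaRect((w[l==j][:,:2]*1000).astype(np.float32));print(n,"tray",r,st[j,4])
E
```

```text
bench z 0.0008058666852209795
1 c [ 357. -378.] size [172. 119.] ang 87.4 zmax 0.065 [107. 111. 108.]
2 c [357. 352.] size [208. 113.] ang 90.0 zmax 0.078 [41.  44.  45.5]
5 c [517. 237.] size [29. 76.] ang 80.3 zmax 0.067 [ 46.  124.5 147. ]
6 c [497. 460.] size [29. 75.] ang 3.8 zmax 0.066 [50. 94. 48.]
7 c [533. 348.] size [74. 33.] ang 79.0 zmax 0.065 [116. 127. 129.]
8 c [ 553. -375.] size [60. 63.] ang 25.5 zmax 0.082 [87. 88. 89.]
9 c [565. 577.] size [74. 32.] ang 83.7 zmax 0.065 [ 10. 108. 126.]
10 c [638. 451.] size [69. 31.] ang 45.9 zmax 0.065 [ 45.  106.  128.5]
11 c [ 645. -179.] size [55. 53.] ang 86.5 zmax 0.108 [131. 134. 127.]
12 c [652. 210.] size [77. 52.] ang 71.3 zmax 0.089 [104. 107. 111.]
13 c [683.  33.] size [ 69. 104.] ang 4.2 zmax 0.065 [116. 127. 132.]
15 c [ 716. -346.] size [ 91. 112.] ang 12.0 zmax 0.04 [157. 112.  99.]
16 c [718. 338.] size [65. 91.] ang 42.6 zmax 0.189 [102. 113. 122.]
17 c [ 728. -662.] size [154.  20.] ang 75.9 zmax 0.026 [58.  61.5 64. ]
scene tray ((453.8094177246094, -36.407745361328125), (350.50164794921875, 130.9423370361328), 82.8372802734375) 2163
side tray ((633.7446899414062, -167.62709045410156), (50.60688400268555, 26.248104095458984), 45.15910720825195) 54
```

View pics/map.png

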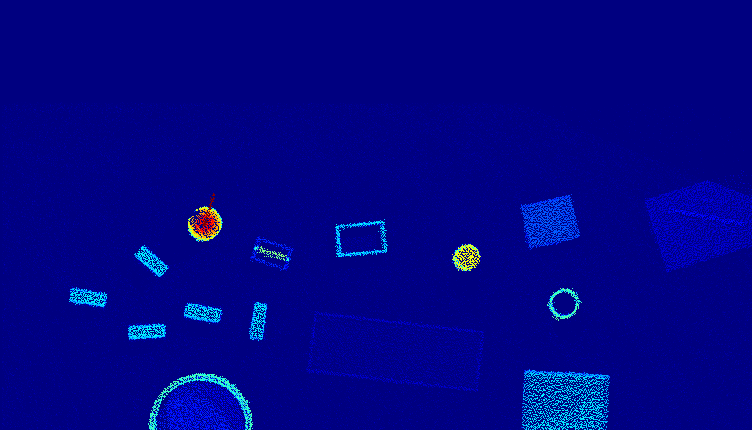

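{"method": "jog_arm", "body": {
  "increments": [
    {"dx": 0.72,"dy": 0.65,"az": 0.633,"gripper": 1},
    {"dx": 0.72,"dy": 0.65,"az": 0.633,"gripper": 1},
    {"dx": 0.72,"dy": 0.65,"az": 0.633,"gripper": 1},
    {"dx": 0.72,"dy": 0.65,"az": 0.633,"gripper": 1},
    {"dx": 0.72,"dy": 0.65,"az": 0.633,"gripper": 1},
    {"dx": 0.72,"dy": 0.65,"az": 0.633,"gripper": 1},
    {"dx": 0.72,"dy": 0.65,"az": 0.633,"gripper": 1},
    {"dx": 0.72,"dy": 0.65,"az": 0.633,"gripper": 1}
  ],
  "force": 40
}}

```text
$.increments[0]: bad value
```

{"method": "jog_arm", "body": {
  "increments": [
    {"dx": 0.72,"dy": 0.65},
    {"dx": 0.72,"dy": 0.65},
    {"dx": 0.72,"dy": 0.65},
    {"dx": 0.72,"dy": 0.65}
  ]
}}

```text
$.increments[0]: bad value
```

{"method": "jog_arm", "body": {
  "increments": [
    {"dx": 0.72,"dy": 0.65},
    {"dx": 0.72,"dy": 0.65},
    {"dx": 0.72,"dy": 0.65},
    {"dx": 0.72,"dy": 0.65}
  ]
}}

```text
$.increments[0]: bad value
```

{"method": "jog_arm", "body": {
  "increments": [
    {"dx": 0.72,"dy": 0.65,"dz": 0,"ax": 0,"ay": 0,"az": 0.633,"gripper": 1},
    {"dx": 0.72,"dy": 0.65,"dz": 0,"ax": 0,"ay": 0,"az": 0.633,"gripper": 1},
    {"dx": 0.72,"dy": 0.65,"dz": 0,"ax": 0,"ay": 0,"az": 0.633,"gripper": 1},
    {"dx": 0.72,"dy": 0.65,"dz": 0,"ax": 0,"ay": 0,"az": 0.633,"gripper": 1},
    {"dx": 0.72,"dy": 0.65,"dz": 0,"ax": 0,"ay": 0,"az": 0.633,"gripper": 1},
    {"dx": 0.72,"dy": 0.65,"dz": 0,"ax": 0,"ay": 0,"az": 0.633,"gripper": 1},
    {"dx": 0.72,"dy": 0.65,"dz": 0,"ax": 0,"ay": 0,"az": 0.633,"gripper": 1},
    {"dx": 0.72,"dy": 0.65,"dz": 0,"ax": 0,"ay": 0,"az": 0.633,"gripper": 1}
  ],
  "force": 40
}}

```text
time: 0.9
eef_pos: [0.3799, -0.5295, 0.2556]
tcp_rot: [0.75, 0.661, 0.0, -0.001]
contact_force: [-0.6, 0.1, -1.1]
opening: 1.002
finger_force: 0.0
```

{"method": "jog_arm", "body": {
  "increments": [
    {"dx": 0.72,"dy": 0.65,"dz": 0,"ax": 0,"ay": 0,"az": 0,"gripper": 1},
    {"dx": 0.72,"dy": 0.65,"dz": 0,"ax": 0,"ay": 0,"az": 0,"gripper": 1},
    {"dx": 0.72,"dy": 0.65,"dz": 0,"ax": 0,"ay": 0,"az": 0,"gripper": 1},
    {"dx": 0.72,"dy": 0.65,"dz": 0,"ax": 0,"ay": 0,"az": 0,"gripper": 1}
  ]
}}

```text
time: 1.3
eef_pos: [0.4678, -0.45, 0.256]
tcp_rot: [0.75, 0.662, 0.0, -0.0]
contact_force: [-0.4, 0.1, 0.3]
opening: 0.995
finger_force: 0.0
```

{"method": "jog_arm", "body": {
  "increments": [
    {"dx": 0.72,"dy": 0.65,"dz": -0.3,"ax": 0,"ay": 0,"az": 0,"gripper": 1},
    {"dx": 0.72,"dy": 0.65,"dz": -0.3,"ax": 0,"ay": 0,"az": 0,"gripper": 1},
    {"dx": 0.72,"dy": 0.65,"dz": -0.3,"ax": 0,"ay": 0,"az": 0,"gripper": 1},
    {"dx": 0.72,"dy": 0.65,"dz": -0.3,"ax": 0,"ay": 0,"az": 0,"gripper": 1},
    {"dx": 0.72,"dy": 0.65,"dz": -0.3,"ax": 0,"ay": 0,"az": 0,"gripper": 1}
  ]
}}

```text
time: 1.8
eef_pos: [0.552, -0.3748, 0.22]
tcp_rot: [0.751, 0.661, -0.001, -0.0]
contact_force: [-0.4, -0.7, 0.4]
opening: 1.002
finger_force: 0.0
```

```bash
cat >> h.py <<'E'
def near(zmin,zmax,c=None,r=.2,name="wrist",save=None):
    d=shot(name,save); W=cloud(d).reshape(-1,3); W=W[~np.isnan(W[:,0])]
    W=W[(W[:,2]>zmin)&(W[:,2]<zmax)]
    if c is not None: W=W[np.hypot(*(W[:,:2]-c).T)<r]
    return W
def rect(P,trim=1):
    r=cv2.minAreaRect((P[:,:2]*1000).astype(np.float32)); return np.round(r[0],1),np.round(r[1],1),round(r[2],1),len(P)
E
python3 - <<'E'
from h import *
print(get_state()["eef_pos"])
P=near(.06,.1,(.553,-.375),.06,save="w1.png"); print(rect(P), P.mean(0),cv2.minEnclosingCircle((P[:,:2]*1000).astype(np.float32)))
E
```

```text
[ 0.55197703 -0.37482314  0.2200248 ]
(array([ 552.2, -376.2]), array([58.6, 58.6]), 30.8, 1605) [ 0.55056292 -0.37897212  0.07405474] ((549.1124267578125, -375.6463928222656), 32.394920349121094)
```

View pics/w1.png

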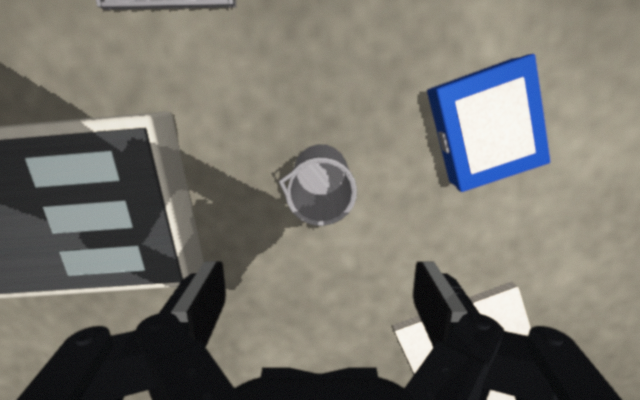

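The wrist view shows the beaker at (320,185), with its spout to the left (-x). I'll turn the grip 45° so the pads miss the spout.

{"method": "jog_arm", "body": {
  "increments": [
    {"dx": 0,"dy": 0,"dz": -0.3,"ax": 0,"ay": 0,"az": -0.5,"gripper": 1},
    {"dx": 0,"dy": 0,"dz": -0.3,"ax": 0,"ay": 0,"az": -0.5,"gripper": 1},
    {"dx": 0,"dy": 0,"dz": -0.6,"ax": 0,"ay": 0,"az": -0.5,"gripper": 1},
    {"dx": 0,"dy": 0,"dz": -0.6,"ax": 0,"ay": 0,"az": -0.5,"gripper": 1},
    {"dx": 0,"dy": 0,"dz": -0.6,"ax": 0,"ay": 0,"az": -0.5,"gripper": 1},
    {"dx": 0,"dy": 0,"dz": -0.6,"ax": 0,"ay": 0,"az": -0.5,"gripper": 1},
    {"dx": 0,"dy": 0,"dz": -0.6,"ax": 0,"ay": 0,"az": -0.5,"gripper": 1}
  ]
}}

```text
time: 2.55
eef_pos: [0.5517, -0.3759, 0.1492]
tcp_rot: [0.947, 0.322, 0.0, 0.001]
contact_force: [-0.6, -0.5, 1.0]
opening: 0.996
finger_force: 0.0
```

{"method": "jog_arm", "body": {
  "increments": [
    {"dx": 0,"dy": 0,"dz": -0.3,"ax": 0,"ay": 0,"az": 0,"gripper": 1},
    {"dx": 0,"dy": 0,"dz": -0.5,"ax": 0,"ay": 0,"az": 0,"gripper": 1},
    {"dx": 0,"dy": 0,"dz": -0.77,"ax": 0,"ay": 0,"az": 0,"gripper": 1},
    {"dx": 0,"dy": 0,"dz": -0.77,"ax": 0,"ay": 0,"az": 0,"gripper": 1},
    {"dx": 0,"dy": 0,"dz": -0.77,"ax": 0,"ay": 0,"az": 0,"gripper": -1},
    {"dx": 0,"dy": 0,"dz": -0.77,"ax": 0,"ay": 0,"az": 0,"gripper": -1},
    {"dx": 0,"dy": 0,"dz": -0.77,"ax": 0,"ay": 0,"az": 0,"gripper": -1},
    {"dx": 0,"dy": 0,"dz": -0.77,"ax": 0,"ay": 0,"az": 0,"gripper": -1},
    {"dx": 0,"dy": 0,"dz": -0.77,"ax": 0,"ay": 0,"az": 0,"gripper": -1}
  ],
  "force": 40
}}

```text
time: 3.45
eef_pos: [0.554, -0.3753, 0.0589]
tcp_rot: [0.946, 0.324, 0.001, 0.002]
contact_force: [-0.2, -1.1, 6.6]
opening: 0.643
finger_force: 43.0
```

{"method": "jog_arm", "body": {
  "increments": [
    {"dx": 0,"dy": 0,"dz": 0.4,"ax": 0,"ay": 0,"az": 0,"gripper": -1},
    {"dx": 0,"dy": 0,"dz": 0.8,"ax": 0,"ay": 0,"az": 0,"gripper": -1},
    {"dx": 0,"dy": 0,"dz": 0.8,"ax": 0,"ay": 0,"az": 0,"gripper": -1},
    {"dx": 0,"dy": 0.3,"dz": 0.8,"ax": 0,"ay": 0,"az": 0,"gripper": -1},
    {"dx": 0,"dy": 0.6,"dz": 0.8,"ax": 0,"ay": 0,"az": 0,"gripper": -1},
    {"dx": 0,"dy": 0.9,"dz": 0.8,"ax": 0,"ay": 0,"az": 0,"gripper": -1},
    {"dx": 0,"dy": 0.9,"dz": 0.8,"ax": 0,"ay": 0,"az": 0,"gripper": -1}
  ]
}}

```text
time: 4.15
eef_pos: [0.5518, -0.2611, 0.1503]
tcp_rot: [0.946, 0.325, -0.001, -0.002]
contact_force: [0.2, -1.0, -1.1]
opening: 0.644
finger_force: 43.5
```

{"method": "jog_arm", "body": {
  "increments": [
    {"dx": -0.1,"dy": 0.3,"dz": 0,"ax": 0,"ay": 0,"az": 0,"gripper": -1},
    {"dx": -0.2,"dy": 0.6,"dz": 0,"ax": 0,"ay": 0,"az": 0,"gripper": -1},
    {"dx": -0.2,"dy": 0.9,"dz": 0,"ax": 0,"ay": 0,"az": 0,"gripper": -1},
    {"dx": -0.2,"dy": 0.9,"dz": 0,"ax": 0,"ay": 0,"az": 0,"gripper": -1}
  ]
}}

```text
time: 4.55
eef_pos: [0.5275, -0.1544, 0.1508]
tcp_rot: [0.946, 0.325, -0.001, -0.001]
contact_force: [0.7, -0.6, -1.4]
opening: 0.648
finger_force: 43.6
```

{"method": "jog_arm", "body": {
  "increments": [
    {"dx": -0.1,"dy": 0.3,"dz": 0,"ax": 0,"ay": 0,"az": 0,"gripper": -1},
    {"dx": -0.2,"dy": 0.6,"dz": 0,"ax": 0,"ay": 0,"az": 0,"gripper": -1},
    {"dx": -0.2,"dy": 0.9,"dz": 0,"ax": 0,"ay": 0,"az": 0,"gripper": -1},
    {"dx": -0.2,"dy": 0.9,"dz": 0,"ax": 0,"ay": 0,"az": 0,"gripper": -1}
  ]
}}

```text
time: 4.95
eef_pos: [0.504, -0.0474, 0.1514]
tcp_rot: [0.946, 0.325, -0.0, -0.001]
contact_force: [0.4, -1.3, -1.5]
opening: 0.648
finger_force: 43.6
```

```bash
python3 - <<'E'
from h import *
s=get_state();print(s["eef_pos"],s["opening"],s["finger_force"])
d=shot("wrist","w2.png");W=cloud(d)
t=(W[...,2]>.0025)&(W[...,2]<.02)
t=cv2.morphologyEx(t.astype(np.uint8),cv2.MORPH_OPEN,np.ones((3,3)))
k,l,st,c=cv2.connectedComponentsWithStats(t)
for j in range(1,k):
    if st[j,4]>800: print(st[j],rect(W[l==j]))
E
```

```text
[ 0.50403583 -0.04743585  0.15136645] 0.6479641836445594 43.59642768278718
[  67   18  276  248 8515] (array([464.3,  35.1]), array([188.6, 121.4]), 83.7, 8515)
[ 127   61   72   61 1431] (array([493.7,  96.2]), array([42.6, 55.2]), 29.6, 1431)
[ 520  121   64   70 1570] (array([ 639.5, -172.4]), array([57. , 37.7]), 23.9, 1570)
[ 221  153   84   90 1525] (array([460.9, -11.3]), array([83.6, 53. ]), 2.7, 1525)
[ 363  215   94   97 1048] (array([ 496.5, -152. ]), array([127. ,  13.2]), 83.4, 1048)
```

View pics/w2.png

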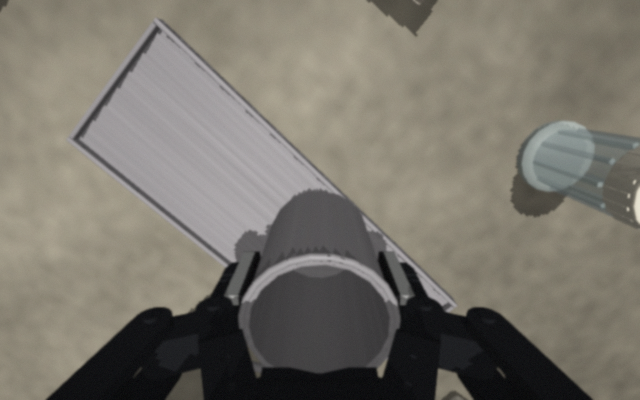

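The tray's +y end shows its outer rim corners at (157,21) and (73,138). The held beaker hides the rest.

```bash
python3 - <<'E'
from h import *
d=shot("wrist")
c=ray(d,[(157,20),(72,138),(456,306)],.012)*1000;print(c.round(1))
a,b=c[0,:2],c[1,:2]; x=(a-b)/np.linalg.norm(a-b);print("w",np.linalg.norm(a-b),"yaw",np.degrees(np.arctan2(x[1],x[0])))
y=np.array([-x[1],x[0]]);print("center",(a+b)/2-170*y, "len", np.linalg.norm(c[2,:2]-a), np.degrees(np.arctan2(*(a-c[2,:2]))))
E
```

```text
[[ 534.1  116.8   12. ]
 [ 421.3  128.8   12. ]
 [ 494.9 -216.9   12. ]]
w 113.44425530913567 yaw -6.072207187789119
center [459.70704963 -46.29216338] len 335.93431082850395 6.697738345128749
```

{"method": "jog_arm", "body": {
  "increments": [
    {"dx": -0.1,"dy": 0.3,"dz": 0,"ax": 0,"ay": 0,"az": 0,"gripper": -1},
    {"dx": -0.2,"dy": 0.6,"dz": 0,"ax": 0,"ay": 0,"az": 0,"gripper": -1},
    {"dx": -0.3,"dy": 0.92,"dz": 0,"ax": 0,"ay": 0,"az": 0,"gripper": -1},
    {"dx": -0.3,"dy": 0.92,"dz": 0,"ax": 0,"ay": 0,"az": 0,"gripper": -1},
    {"dx": -0.3,"dy": 0.92,"dz": -0.3,"ax": 0,"ay": 0,"az": 0,"gripper": -1},
    {"dx": -0.3,"dy": 0.92,"dz": -0.55,"ax": 0,"ay": 0,"az": 0,"gripper": -1},
    {"dx": -0.3,"dy": 0.92,"dz": -0.65,"ax": 0,"ay": 0,"az": 0,"gripper": -1},
    {"dx": -0.3,"dy": 0.92,"dz": -0.7,"ax": 0,"ay": 0,"az": 0,"gripper": -1},
    {"dx": -0.3,"dy": 0.92,"dz": -0.7,"ax": 0,"ay": 0,"az": 0,"gripper": -1}
  ]
}}

```text
time: 5.95
eef_pos: [0.4692, 0.0597, 0.0678]
tcp_rot: [0.946, 0.323, -0.0, 0.0]
contact_force: [0.7, 0.4, -0.1]
opening: 0.645
finger_force: 43.6
```

{"method": "jog_arm", "body": {
  "increments": [
    {"dx": 0,"dy": 0,"dz": -0.03,"ax": 0,"ay": 0,"az": 0,"gripper": -1},
    {"dx": 0,"dy": 0,"dz": -0.03,"ax": 0,"ay": 0,"az": 0,"gripper": -1},
    {"dx": 0,"dy": 0,"dz": -0.03,"ax": 0,"ay": 0,"az": 0,"gripper": -1}
  ]
}}

```text
time: 6.25
eef_pos: [0.4694, 0.0605, 0.0652]
tcp_rot: [0.946, 0.323, 0.001, 0.0]
contact_force: [-0.6, 0.8, -1.3]
opening: 0.648
finger_force: 43.6
```

{"method": "jog_arm", "body": {
  "increments": [
    {"dx": 0,"dy": 0,"dz": -0.015,"ax": 0,"ay": 0,"az": 0,"gripper": -1},
    {"dx": 0,"dy": 0,"dz": -0.025,"ax": 0,"ay": 0,"az": 0,"gripper": -1},
    {"dx": 0,"dy": 0,"dz": -0.025,"ax": 0,"ay": 0,"az": 0,"gripper": -1}
  ]
}}

```text
time: 6.55
eef_pos: [0.4694, 0.0606, 0.0628]
tcp_rot: [0.946, 0.324, 0.0, 0.0]
contact_force: [-2.5, 0.4, 7.8]
opening: 0.648
finger_force: 44.3
```

{"method": "jog_arm", "body": {
  "increments": [
    {"dx": 0,"dy": 0,"dz": 0,"ax": 0,"ay": 0,"az": 0,"gripper": 1},
    {"dx": 0,"dy": 0,"dz": 0,"ax": 0,"ay": 0,"az": 0,"gripper": 1},
    {"dx": 0,"dy": 0,"dz": 0,"ax": 0,"ay": 0,"az": 0,"gripper": 1},
    {"dx": 0,"dy": 0,"dz": 0,"ax": 0,"ay": 0,"az": 0,"gripper": 1},
    {"dx": 0,"dy": 0,"dz": 0.3,"ax": 0,"ay": 0,"az": 0,"gripper": 1},
    {"dx": 0,"dy": 0,"dz": 0.7,"ax": 0,"ay": 0,"az": 0,"gripper": 1},
    {"dx": 0,"dy": 0,"dz": 1,"ax": 0,"ay": 0,"az": 0,"gripper": 1},
    {"dx": 0.3,"dy": -0.4,"dz": 1,"ax": 0,"ay": 0,"az": 0,"gripper": 1},
    {"dx": 0.7,"dy": -0.9,"dz": 1,"ax": 0,"ay": 0,"az": 0,"gripper": 1},
    {"dx": 0.7,"dy": -0.9,"dz": 1,"ax": 0,"ay": 0,"az": 0,"gripper": 1}
  ]
}}

```text
time: 7.55
eef_pos: [0.5543, -0.0494, 0.1822]
tcp_rot: [0.946, 0.323, 0.001, 0.001]
contact_force: [0.8, 0.4, -0.4]
opening: 0.999
finger_force: 0.0
```

{"method": "jog_arm", "body": {
  "increments": [
    {"dx": 0.4,"dy": -0.4,"dz": 0.4,"ax": 0,"ay": 0,"az": 0.5,"gripper": 1},
    {"dx": 0.8,"dy": -0.9,"dz": 0.4,"ax": 0,"ay": 0,"az": 0.5,"gripper": 1},
    {"dx": 0.8,"dy": -0.9,"dz": 0.4,"ax": 0,"ay": 0,"az": 0.5,"gripper": 1},
    {"dx": 0.8,"dy": -0.9,"dz": 0.4,"ax": 0,"ay": 0,"az": 0.5,"gripper": 1},
    {"dx": 0.8,"dy": -0.9,"dz": 0.4,"ax": 0,"ay": 0,"az": 0.5,"gripper": 1},
    {"dx": 0.8,"dy": -0.9,"dz": 0.4,"ax": 0,"ay": 0,"az": 0.5,"gripper": 1}
  ]
}}

```text
time: 8.15
eef_pos: [0.6488, -0.1562, 0.2285]
tcp_rot: [0.75, 0.662, -0.0, -0.0]
contact_force: [-0.2, 0.1, -0.1]
opening: 1.0
finger_force: 0.0
```

```bash
python3 - <<'E'
from h import *
s=get_state();print(s["eef_pos"],s["opening"])
d=shot("wrist","w3.png");W=cloud(d)
P=W.reshape(-1,3);P=P[(P[:,2]>.09)&(P[:,2]<.115)]
print(rect(P))
for n in ("scene","side"):
    P=near(.065,.09,(.469,.06),.06,n);print(n,rect(P))
E
```

```text
[ 0.64880688 -0.1561796   0.22851488] 1.0003111779704927
(array([ 643.5, -181.2]), array([49.9, 50.4]), 68.5, 3029)
scene (array([469.5,  61.9]), array([58. , 57.4]), 27.7, 184)
side (array([469.4,  63.5]), array([55. , 61.6]), 41.9, 159)
```

View pics/w3.png

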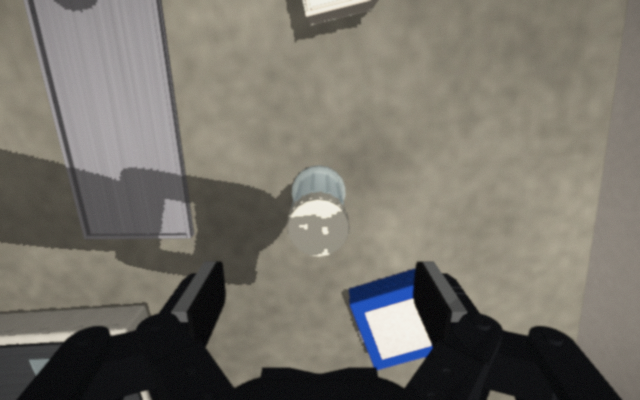

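The jar's cap is at (319,228), and the tray's -y end corners are at (87,238) and (193,237).

```bash
python3 - <<'E'
from h import *
d=shot("wrist")
c=ray(d,[(193.5,238),(85.5,238)],.012)[:,:2]*1000;print(c.round(1))
o=np.array([[534.1,116.8],[421.3,128.8]])
print("centre",(c.sum(0)+o.sum(0))/4, "len",np.linalg.norm(o-c,axis=1),"w",np.linalg.norm(c[0]-c[1]),"yaw",-np.degrees(np.arctan2(*(o.mean(0)-c.mean(0)))))
E
```

```text
[[ 499.3 -214.9]
 [ 379.2 -199.7]]
centre [458.47763171 -42.25128339] len [333.53598252 331.17472104] w 121.02063678511021 yaw -6.6429124633433085
```

{"method": "jog_arm", "body": {
  "increments": [
    {"dx": -0.045,"dy": -0.21,"dz": 0,"ax": 0,"ay": 0,"az": 0,"gripper": 1},
    {"dx": -0.045,"dy": -0.21,"dz": 0,"ax": 0,"ay": 0,"az": 0,"gripper": 1},
    {"dx": -0.045,"dy": -0.21,"dz": -0.4,"ax": 0,"ay": 0,"az": 0,"gripper": 1},
    {"dx": -0.045,"dy": -0.21,"dz": -0.7,"ax": 0,"ay": 0,"az": 0,"gripper": 1},
    {"dx": -0.045,"dy": -0.21,"dz": -0.7,"ax": 0,"ay": 0,"az": 0,"gripper": 1}
  ]
}}

```text
time: 8.85
eef_pos: [0.6394, -0.1783, 0.1382]
tcp_rot: [0.751, 0.661, -0.003, -0.006]
contact_force: [-1.0, -0.4, -1.3]
opening: 1.002
finger_force: 0.0
```

{"method": "jog_arm", "body": {
  "increments": [
    {"dx": 0,"dy": 0,"dz": -0.3,"ax": 0,"ay": 0,"az": 0,"gripper": 1},
    {"dx": 0,"dy": 0,"dz": -0.39,"ax": 0,"ay": 0,"az": 0,"gripper": 1},
    {"dx": 0,"dy": 0,"dz": -0.39,"ax": 0,"ay": 0,"az": 0,"gripper": 1},
    {"dx": 0,"dy": 0,"dz": -0.39,"ax": 0,"ay": 0,"az": 0,"gripper": -1},
    {"dx": 0,"dy": 0,"dz": -0.39,"ax": 0,"ay": 0,"az": 0,"gripper": -1},
    {"dx": 0,"dy": 0,"dz": -0.39,"ax": 0,"ay": 0,"az": 0,"gripper": -1},
    {"dx": 0,"dy": 0,"dz": -0.39,"ax": 0,"ay": 0,"az": 0,"gripper": -1},
    {"dx": 0,"dy": 0,"dz": -0.39,"ax": 0,"ay": 0,"az": 0,"gripper": -1}
  ],
  "force": 50
}}

```text
time: 9.65
eef_pos: [0.6448, -0.1813, 0.1012]
tcp_rot: [0.75, 0.661, 0.001, 0.002]
contact_force: [1.1, -0.2, 5.4]
opening: 0.569
finger_force: 52.5
```

{"method": "jog_arm", "body": {
  "increments": [
    {"dx": 0,"dy": 0,"dz": 0.25,"ax": 0,"ay": 0,"az": 0,"gripper": -1},
    {"dx": 0,"dy": 0,"dz": 0.45,"ax": 0,"ay": 0,"az": 0,"gripper": -1},
    {"dx": -0.2,"dy": 0.03,"dz": 0.45,"ax": 0,"ay": 0,"az": 0,"gripper": -1},
    {"dx": -0.5,"dy": 0.08,"dz": 0.45,"ax": 0,"ay": 0,"az": 0,"gripper": -1},
    {"dx": -0.83,"dy": 0.144,"dz": 0.45,"ax": 0,"ay": 0,"az": 0,"gripper": -1},
    {"dx": -0.83,"dy": 0.144,"dz": 0.45,"ax": 0,"ay": 0,"az": 0,"gripper": -1}
  ]
}}

```text
time: 10.25
eef_pos: [0.5369, -0.1604, 0.1483]
tcp_rot: [0.751, 0.661, -0.002, -0.006]
contact_force: [-0.9, -0.4, -2.9]
opening: 0.566
finger_force: 53.0
```

{"method": "jog_arm", "body": {
  "increments": [
    {"dx": -0.3,"dy": 0.05,"dz": 0,"ax": 0,"ay": 0,"az": 0,"gripper": -1},
    {"dx": -0.6,"dy": 0.1,"dz": 0,"ax": 0,"ay": 0,"az": 0,"gripper": -1},
    {"dx": -0.83,"dy": 0.144,"dz": 0,"ax": 0,"ay": 0,"az": 0,"gripper": -1},
    {"dx": -0.83,"dy": 0.144,"dz": 0,"ax": 0,"ay": 0,"az": 0,"gripper": -1},
    {"dx": -0.83,"dy": 0.144,"dz": 0,"ax": 0,"ay": 0,"az": 0,"gripper": -1},
    {"dx": -0.83,"dy": 0.144,"dz": -0.2,"ax": 0,"ay": 0,"az": 0,"gripper": -1},
    {"dx": -0.83,"dy": 0.144,"dz": -0.33,"ax": 0,"ay": 0,"az": 0,"gripper": -1},
    {"dx": -0.83,"dy": 0.144,"dz": -0.33,"ax": 0,"ay": 0,"az": 0,"gripper": -1},
    {"dx": -0.83,"dy": 0.144,"dz": -0.33,"ax": 0,"ay": 0,"az": 0,"gripper": -1}
  ]
}}

```text
time: 11.15
eef_pos: [0.445, -0.1464, 0.1132]
tcp_rot: [0.75, 0.661, 0.0, 0.0]
contact_force: [-0.3, 0.8, -1.2]
opening: 0.566
finger_force: 53.3
```

{"method": "jog_arm", "body": {
  "increments": [
    {"dx": 0,"dy": 0,"dz": -0.03,"ax": 0,"ay": 0,"az": 0,"gripper": -1},
    {"dx": 0,"dy": 0,"dz": -0.06,"ax": 0,"ay": 0,"az": 0,"gripper": -1},
    {"dx": 0,"dy": 0,"dz": -0.06,"ax": 0,"ay": 0,"az": 0,"gripper": -1},
    {"dx": 0,"dy": 0,"dz": -0.07,"ax": 0,"ay": 0,"az": 0,"gripper": -1},
    {"dx": 0,"dy": 0,"dz": -0.07,"ax": 0,"ay": 0,"az": 0,"gripper": -1}
  ]
}}

```text
time: 11.65
eef_pos: [0.4444, -0.1462, 0.1051]
tcp_rot: [0.75, 0.661, 0.0, 0.0]
contact_force: [-1.1, 0.5, 0.5]
opening: 0.569
finger_force: 53.7
```

{"method": "jog_arm", "body": {
  "increments": [
    {"dx": 0,"dy": 0,"dz": -0.01,"ax": 0,"ay": 0,"az": 0,"gripper": -1},
    {"dx": 0,"dy": 0,"dz": -0.01,"ax": 0,"ay": 0,"az": 0,"gripper": 1},
    {"dx": 0,"dy": 0,"dz": -0.01,"ax": 0,"ay": 0,"az": 0,"gripper": 1},
    {"dx": 0,"dy": 0,"dz": -0.01,"ax": 0,"ay": 0,"az": 0,"gripper": 1},
    {"dx": 0,"dy": 0,"dz": -0.01,"ax": 0,"ay": 0,"az": 0,"gripper": 1},
    {"dx": 0,"dy": 0,"dz": 0.3,"ax": 0,"ay": 0,"az": 0,"gripper": 1},
    {"dx": 0,"dy": 0,"dz": 0.6,"ax": 0,"ay": 0,"az": 0,"gripper": 1},
    {"dx": 0.3,"dy": 0.2,"dz": 0.9,"ax": 0,"ay": 0,"az": 0,"gripper": 1},
    {"dx": 0.7,"dy": 0.5,"dz": 0.9,"ax": 0,"ay": 0,"az": 0,"gripper": 1},
    {"dx": 0.98,"dy": 0.75,"dz": 0.9,"ax": 0,"ay": 0,"az": 0,"gripper": 1}
  ]
}}

```text
time: 12.65
eef_pos: [0.5565, -0.0623, 0.2149]
tcp_rot: [0.751, 0.66, 0.001, 0.002]
contact_force: [0.4, -1.7, 0.8]
opening: 0.998
finger_force: 0.0
```

{"method": "jog_arm", "body": {
  "increments": [
    {"dx": 0.3,"dy": 0.2,"dz": 0,"ax": 0,"ay": 0,"az": 0.127,"gripper": 1},
    {"dx": 0.7,"dy": 0.5,"dz": 0,"ax": 0,"ay": 0,"az": 0.127,"gripper": 1},
    {"dx": 0.98,"dy": 0.74,"dz": 0,"ax": 0,"ay": 0,"az": 0.127,"gripper": 1},
    {"dx": 0.98,"dy": 0.74,"dz": 0,"ax": 0,"ay": 0,"az": 0.127,"gripper": 1},
    {"dx": 0.98,"dy": 0.74,"dz": 0,"ax": 0,"ay": 0,"az": 0.127,"gripper": 1}
  ]
}}

```text
time: 13.15
eef_pos: [0.672, 0.0272, 0.2112]
tcp_rot: [0.68, 0.733, -0.001, -0.001]
contact_force: [0.2, -0.6, -0.5]
opening: 0.998
finger_force: 0.0
```

```bash
python3 - <<'E'
from h import *
s=get_state();print(s["eef_pos"],s["opening"])
P=near(.052,.075,(.683,.033),.085,save="w4.png");print(rect(P))
for n in ("scene","side"):
    P=near(.095,.12,(.445,-.147),.06,n);print(n,rect(P))
E
```

```text
[0.6720377  0.02722979 0.21123095] 0.9976996484983234
(array([680.5,  29.4]), array([63.5, 98.2]), 5.5, 2377)
scene (array([ 445.4, -144.3]), array([50.2, 51.2]), 33.9, 243)
side (array([ 442.1, -142.2]), array([50. , 50.3]), 53.7, 137)
```

View pics/w4.png

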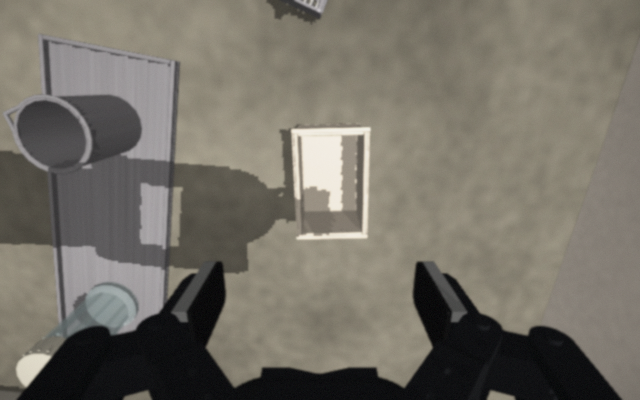

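The dish is at (332,183). The beaker and jar are standing in the tray.

{"method": "jog_arm", "body": {
  "increments": [
    {"dx": 0.07,"dy": 0.02,"dz": 0,"ax": 0,"ay": 0,"az": 0.013,"gripper": 1},
    {"dx": 0.07,"dy": 0.02,"dz": -0.4,"ax": 0,"ay": 0,"az": 0.013,"gripper": 1},
    {"dx": 0.07,"dy": 0.02,"dz": -0.8,"ax": 0,"ay": 0,"az": 0.013,"gripper": 1},
    {"dx": 0.07,"dy": 0.02,"dz": -0.8,"ax": 0,"ay": 0,"az": 0.013,"gripper": 1},
    {"dx": 0.07,"dy": 0.02,"dz": -0.8,"ax": 0,"ay": 0,"az": 0.013,"gripper": 1}
  ]
}}

```text
time: 13.8
eef_pos: [0.6797, 0.0282, 0.1162]
tcp_rot: [0.674, 0.739, -0.001, -0.001]
contact_force: [0.4, -0.1, 1.1]
opening: 0.999
finger_force: 0.0
```

{"method": "jog_arm", "body": {
  "increments": [
    {"dx": 0,"dy": 0,"dz": -0.25,"ax": 0,"ay": 0,"az": 0,"gripper": 1},
    {"dx": 0,"dy": 0,"dz": -0.52,"ax": 0,"ay": 0,"az": 0,"gripper": 1},
    {"dx": 0,"dy": 0,"dz": -0.52,"ax": 0,"ay": 0,"az": 0,"gripper": 1},
    {"dx": 0,"dy": 0,"dz": -0.52,"ax": 0,"ay": 0,"az": 0,"gripper": -1},
    {"dx": 0,"dy": 0,"dz": -0.52,"ax": 0,"ay": 0,"az": 0,"gripper": -1},
    {"dx": 0,"dy": 0,"dz": -0.52,"ax": 0,"ay": 0,"az": 0,"gripper": -1},
    {"dx": 0,"dy": 0,"dz": -0.52,"ax": 0,"ay": 0,"az": 0,"gripper": -1},
    {"dx": 0,"dy": 0,"dz": -0.52,"ax": 0,"ay": 0,"az": 0,"gripper": -1}
  ],
  "force": 50
}}

```text
time: 14.6
eef_pos: [0.6829, 0.0284, 0.0584]
tcp_rot: [0.673, 0.739, 0.002, 0.003]
contact_force: [0.1, 1.0, 5.8]
opening: 0.691
finger_force: 58.2
```

{"method": "jog_arm", "body": {
  "increments": [
    {"dx": 0,"dy": 0,"dz": 0.25,"ax": 0,"ay": 0,"az": 0,"gripper": -1},
    {"dx": 0,"dy": 0,"dz": 0.45,"ax": 0,"ay": 0,"az": 0,"gripper": -1},
    {"dx": -0.1,"dy": -0.2,"dz": 0.45,"ax": 0,"ay": 0,"az": -0.06,"gripper": -1},
    {"dx": -0.3,"dy": -0.4,"dz": 0.45,"ax": 0,"ay": 0,"az": -0.133,"gripper": -1},
    {"dx": -0.6,"dy": -0.59,"dz": 0.45,"ax": 0,"ay": 0,"az": -0.133,"gripper": -1},
    {"dx": -0.94,"dy": -0.59,"dz": 0.45,"ax": 0,"ay": 0,"az": -0.133,"gripper": -1},
    {"dx": -0.94,"dy": -0.59,"dz": 0.45,"ax": 0,"ay": 0,"az": -0.133,"gripper": -1},
    {"dx": -0.94,"dy": -0.59,"dz": 0.45,"ax": 0,"ay": 0,"az": -0.133,"gripper": -1}
  ]
}}

```text
time: 15.4
eef_pos: [0.5664, -0.0421, 0.1081]
tcp_rot: [0.747, 0.665, 0.0, -0.0]
contact_force: [0.0, 0.9, -1.9]
opening: 0.692
finger_force: 57.1
```

{"method": "jog_arm", "body": {
  "increments": [
    {"dx": -0.3,"dy": 0,"dz": 0,"ax": 0,"ay": 0,"az": 0,"gripper": -1},
    {"dx": -0.6,"dy": 0,"dz": 0,"ax": 0,"ay": 0,"az": 0,"gripper": -1},
    {"dx": -0.94,"dy": 0,"dz": 0,"ax": 0,"ay": 0,"az": 0,"gripper": -1},
    {"dx": -0.94,"dy": 0,"dz": 0,"ax": 0,"ay": 0,"az": 0,"gripper": -1},
    {"dx": -0.94,"dy": 0,"dz": -0.15,"ax": 0,"ay": 0,"az": 0,"gripper": -1},
    {"dx": -0.94,"dy": 0,"dz": -0.3,"ax": 0,"ay": 0,"az": 0,"gripper": -1},
    {"dx": -0.94,"dy": 0,"dz": -0.3,"ax": 0,"ay": 0,"az": 0,"gripper": -1},
    {"dx": -0.94,"dy": 0,"dz": -0.3,"ax": 0,"ay": 0,"az": 0,"gripper": -1}
  ]
}}

```text
time: 16.2
eef_pos: [0.4561, -0.0423, 0.0728]
tcp_rot: [0.747, 0.665, 0.0, 0.001]
contact_force: [0.1, 0.2, -1.8]
opening: 0.693
finger_force: 57.0
```

Lower about 9 mm more, then creep down to contact.

{"method": "jog_arm", "body": {
  "increments": [
    {"dx": 0.01,"dy": 0,"dz": -0.04,"ax": 0,"ay": 0,"az": 0,"gripper": -1},
    {"dx": 0.01,"dy": 0,"dz": -0.07,"ax": 0,"ay": 0,"az": 0,"gripper": -1},
    {"dx": 0.01,"dy": 0,"dz": -0.08,"ax": 0,"ay": 0,"az": 0,"gripper": -1},
    {"dx": 0.01,"dy": 0,"dz": -0.085,"ax": 0,"ay": 0,"az": 0,"gripper": -1},
    {"dx": 0.01,"dy": 0,"dz": -0.085,"ax": 0,"ay": 0,"az": 0,"gripper": -1}
  ]
}}

```text
time: 16.7
eef_pos: [0.4561, -0.0421, 0.0624]
tcp_rot: [0.747, 0.665, 0.0, 0.0]
contact_force: [-2.2, 1.1, 4.2]
opening: 0.693
finger_force: 57.7
```

{"method": "jog_arm", "body": {
  "increments": [
    {"dx": 0,"dy": 0,"dz": 0,"ax": 0,"ay": 0,"az": 0,"gripper": 1},
    {"dx": 0,"dy": 0,"dz": 0,"ax": 0,"ay": 0,"az": 0,"gripper": 1},
    {"dx": 0,"dy": 0,"dz": 0,"ax": 0,"ay": 0,"az": 0,"gripper": 1},
    {"dx": 0,"dy": 0,"dz": 0,"ax": 0,"ay": 0,"az": 0,"gripper": 1},
    {"dx": 0,"dy": 0,"dz": 0.3,"ax": 0,"ay": 0,"az": 0,"gripper": 1},
    {"dx": 0,"dy": 0,"dz": 0.6,"ax": 0,"ay": 0,"az": 0,"gripper": 1},
    {"dx": 0,"dy": 0,"dz": 1,"ax": 0,"ay": 0,"az": 0,"gripper": 1},
    {"dx": 0,"dy": 0,"dz": 1,"ax": 0,"ay": 0,"az": 0,"gripper": 1}
  ]
}}

```text
time: 17.5
eef_pos: [0.46, -0.0434, 0.1891]
tcp_rot: [0.747, 0.665, 0.004, 0.006]
contact_force: [0.7, -0.5, -0.0]
opening: 1.002
finger_force: 0.0
```

{"method": "jog_arm", "body": {
  "increments": [
    {"dx": 0,"dy": 0,"dz": 0.4,"ax": 0,"ay": 0,"az": 0,"gripper": 1},
    {"dx": 0,"dy": 0,"dz": 0.4,"ax": 0,"ay": 0,"az": 0,"gripper": 1},
    {"dx": 0,"dy": 0,"dz": 0.4,"ax": 0,"ay": 0,"az": 0,"gripper": 1},
    {"dx": 0,"dy": 0,"dz": 0.4,"ax": 0,"ay": 0,"az": 0,"gripper": 1}
  ]
}}

```text
time: 17.9
eef_pos: [0.455, -0.0419, 0.2283]
tcp_rot: [0.747, 0.665, -0.001, -0.001]
contact_force: [-0.6, 0.1, -0.5]
opening: 0.997
finger_force: 0.0
```

```bash
python3 - <<'E'
from h import *
s=get_state();print(s["eef_pos"],s["opening"])
P=near(.055,.08,(.457,-.042),.065,save="w5.png");print(rect(P),np.percentile(P[:,2],[10,90]))
d=shot("wrist");W=cloud(d)
print(rect(near(.095,.12,(.445,-.147),.06)))
print(rect(near(.07,.095,(.469,.062),.05)))
E
```

```text
[ 0.45503674 -0.04189122  0.22827633] 0.9973849022788194
(array([454.7, -40.7]), array([98. , 63.5]), 83.7, 2219) [0.05989543 0.06369028]
(array([ 443.6, -146.3]), array([49.8, 50.2]), 16.1, 2564)
(array([467.5,  59.7]), array([58.7, 58.1]), 18.7, 1806)
```

View pics/w5.png

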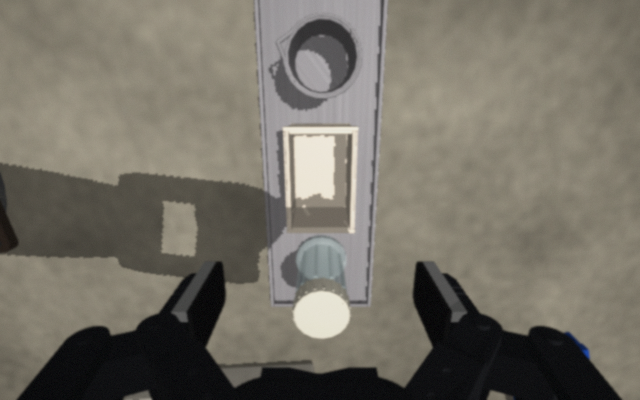

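Dish centred in the tray, with the jar at (321,314) and the beaker at (318,57) on either side. Next is the carrier.

{"method": "jog_arm", "body": {
  "increments": [
    {"dx": 0.3,"dy": 0.4,"dz": 0,"ax": 0,"ay": 0,"az": -0.135,"gripper": 1},
    {"dx": 0.55,"dy": 0.7,"dz": 0,"ax": 0,"ay": 0,"az": -0.135,"gripper": 1},
    {"dx": 0.8,"dy": 1,"dz": 0,"ax": 0,"ay": 0,"az": -0.135,"gripper": 1},
    {"dx": 0.8,"dy": 1,"dz": 0,"ax": 0,"ay": 0,"az": -0.135,"gripper": 1}
  ]
}}

```text
time: 18.5
eef_pos: [0.5535, 0.081, 0.2287]
tcp_rot: [0.812, 0.584, 0.0, -0.001]
contact_force: [-0.8, -0.9, 0.4]
opening: 0.998
finger_force: 0.0
```

{"method": "jog_arm", "body": {
  "increments": [
    {"dx": 0.4,"dy": 0.4,"dz": 0,"ax": 0,"ay": 0,"az": 0,"gripper": 1},
    {"dx": 0.83,"dy": 0.95,"dz": 0,"ax": 0,"ay": 0,"az": 0,"gripper": 1},
    {"dx": 0.83,"dy": 0.95,"dz": 0,"ax": 0,"ay": 0,"az": 0,"gripper": 1},
    {"dx": 0.83,"dy": 0.95,"dz": 0,"ax": 0,"ay": 0,"az": 0,"gripper": 1},
    {"dx": 0.83,"dy": 0.95,"dz": 0,"ax": 0,"ay": 0,"az": 0,"gripper": 1}
  ]
}}

```text
time: 19.0
eef_pos: [0.6511, 0.1923, 0.2278]
tcp_rot: [0.813, 0.583, -0.002, -0.001]
contact_force: [-0.5, -0.3, -0.6]
opening: 1.0
finger_force: 0.0
```

```bash
python3 - <<'E'
from h import *
s=get_state();print(s["eef_pos"],s["tcp_rot"])
d=shot("wrist","w6.png");W=cloud(d).reshape(-1,3);W=W[np.hypot(W[:,0]-.652,W[:,1]-.21)<.055]
for a,b in ((.02,.04),(.07,.1)):
    P=W[(W[:,2]>a)&(W[:,2]<b)];print(rect(P),np.percentile(P[:,2],[5,50,95]))
E
```

```text
[0.65108249 0.19226994 0.22779281] [ 8.12573134e-01  5.82856851e-01 -1.57542046e-03 -5.57275877e-04]
(array([652.1, 209.4]), array([75.7, 44.1]), 71.4, 839) [0.02128025 0.026732   0.02810561]
(array([652.4, 209.2]), array([73.3,  8.5]), 70.9, 826) [0.07724103 0.08265727 0.08423852]
```

View pics/w6.png

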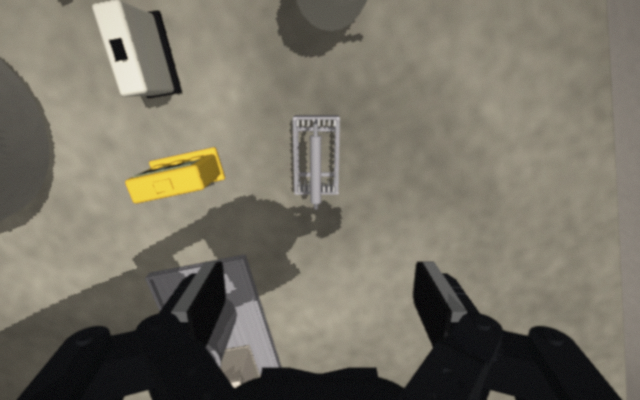

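The carrier is at (316,155), with its bar running vertically in the picture.

{"method": "jog_arm", "body": {
  "increments": [
    {"dx": 0.01,"dy": 0.14,"dz": 0,"ax": 0,"ay": 0,"az": 0,"gripper": 0.2},
    {"dx": 0.01,"dy": 0.14,"dz": -0.3,"ax": 0,"ay": 0,"az": 0,"gripper": 0.2},
    {"dx": 0.01,"dy": 0.14,"dz": -0.7,"ax": 0,"ay": 0,"az": 0,"gripper": 0.2},
    {"dx": 0.01,"dy": 0.14,"dz": -0.7,"ax": 0,"ay": 0,"az": 0,"gripper": 0.2},
    {"dx": 0.01,"dy": 0.14,"dz": -0.7,"ax": 0,"ay": 0,"az": 0,"gripper": 0.2}
  ]
}}

```text
time: 19.55
eef_pos: [0.6517, 0.2084, 0.1455]
tcp_rot: [0.813, 0.582, -0.001, -0.001]
contact_force: [-0.1, -0.9, 0.9]
opening: 0.596
finger_force: 0.0
```

{"method": "jog_arm", "body": {
  "increments": [
    {"dx": 0,"dy": 0,"dz": -0.25,"ax": 0,"ay": 0,"az": 0,"gripper": 0.2},
    {"dx": 0,"dy": 0,"dz": -0.46,"ax": 0,"ay": 0,"az": 0,"gripper": 0.2},
    {"dx": 0,"dy": 0,"dz": -0.46,"ax": 0,"ay": 0,"az": 0,"gripper": 0.2},
    {"dx": 0,"dy": 0,"dz": -0.46,"ax": 0,"ay": 0,"az": 0,"gripper": 0.2}
  ]
}}

```text
time: 19.95
eef_pos: [0.654, 0.2088, 0.0935]
tcp_rot: [0.813, 0.582, 0.002, 0.001]
contact_force: [0.4, 0.3, 0.5]
opening: 0.599
finger_force: 0.0
```

{"method": "jog_arm", "body": {
  "increments": [
    {"dx": 0,"dy": 0,"dz": -0.02,"ax": 0,"ay": 0,"az": 0,"gripper": 0.2},
    {"dx": 0,"dy": 0,"dz": -0.02,"ax": 0,"ay": 0,"az": 0,"gripper": -1},
    {"dx": 0,"dy": 0,"dz": -0.02,"ax": 0,"ay": 0,"az": 0,"gripper": -1},
    {"dx": 0,"dy": 0,"dz": -0.02,"ax": 0,"ay": 0,"az": 0,"gripper": -1},
    {"dx": 0,"dy": 0,"dz": -0.02,"ax": 0,"ay": 0,"az": 0,"gripper": -1},
    {"dx": 0,"dy": 0,"dz": -0.02,"ax": 0,"ay": 0,"az": 0,"gripper": -1}
  ],
  "force": 60
}}

```text
time: 20.55
eef_pos: [0.6531, 0.2087, 0.0892]
tcp_rot: [0.813, 0.582, 0.001, 0.0]
contact_force: [-1.5, -0.2, 3.1]
opening: 0.08
finger_force: 58.6
```

{"method": "jog_arm", "body": {
  "increments": [
    {"dx": 0,"dy": 0,"dz": 0.25,"ax": 0,"ay": 0,"az": 0,"gripper": -1},
    {"dx": 0,"dy": 0,"dz": 0.6,"ax": 0,"ay": 0,"az": 0,"gripper": -1},
    {"dx": -0.1,"dy": -0.1,"dz": 1,"ax": 0,"ay": 0,"az": 0.04,"gripper": -1},
    {"dx": -0.3,"dy": -0.4,"dz": 1,"ax": 0,"ay": 0,"az": 0.09,"gripper": -1},
    {"dx": -0.5,"dy": -0.7,"dz": 1,"ax": 0,"ay": 0,"az": 0.136,"gripper": -1},
    {"dx": -0.5,"dy": -0.7,"dz": 1,"ax": 0,"ay": 0,"az": 0.136,"gripper": -1}
  ]
}}

```text
time: 21.15
eef_pos: [0.589, 0.1217, 0.2064]
tcp_rot: [0.747, 0.665, -0.003, -0.001]
contact_force: [0.1, -0.4, -2.4]
opening: 0.079
finger_force: 58.8
```

{"method": "jog_arm", "body": {
  "increments": [
    {"dx": -0.2,"dy": -0.3,"dz": 0,"ax": 0,"ay": 0,"az": 0,"gripper": -1},
    {"dx": -0.4,"dy": -0.6,"dz": 0,"ax": 0,"ay": 0,"az": 0,"gripper": -1},
    {"dx": -0.6,"dy": -0.9,"dz": 0,"ax": 0,"ay": 0,"az": 0,"gripper": -1},
    {"dx": -0.6,"dy": -0.9,"dz": 0,"ax": 0,"ay": 0,"az": 0,"gripper": -1}
  ]
}}

```text
time: 21.55
eef_pos: [0.518, 0.0142, 0.2068]
tcp_rot: [0.748, 0.664, -0.001, -0.001]
contact_force: [-0.5, 0.1, -2.7]
opening: 0.079
finger_force: 58.9
```

{"method": "jog_arm", "body": {
  "increments": [
    {"dx": -0.3,"dy": -0.25,"dz": 0,"ax": 0,"ay": 0,"az": 0,"gripper": -1},
    {"dx": -0.54,"dy": -0.48,"dz": 0,"ax": 0,"ay": 0,"az": 0,"gripper": -1},
    {"dx": -0.54,"dy": -0.48,"dz": 0,"ax": 0,"ay": 0,"az": 0,"gripper": -1},
    {"dx": -0.54,"dy": -0.48,"dz": 0,"ax": 0,"ay": 0,"az": 0,"gripper": -1},
    {"dx": -0.54,"dy": -0.48,"dz": 0,"ax": 0,"ay": 0,"az": 0,"gripper": -1}
  ]
}}

```text
time: 22.05
eef_pos: [0.4566, -0.0404, 0.2084]
tcp_rot: [0.746, 0.666, 0.0, 0.0]
contact_force: [0.2, -0.3, -1.2]
opening: 0.08
finger_force: 58.9
```

```bash
python3 - <<'E'
from h import *
s=get_state();print(s["eef_pos"],s["tcp_rot"],s["opening"])
d=shot("wrist","w7.png")
E
```

```text
[ 0.45660294 -0.04036295  0.20839363] [7.46102507e-01 6.65830936e-01 4.36823316e-04 1.51159532e-04] 0.0804922550100414
```

View pics/w7.png

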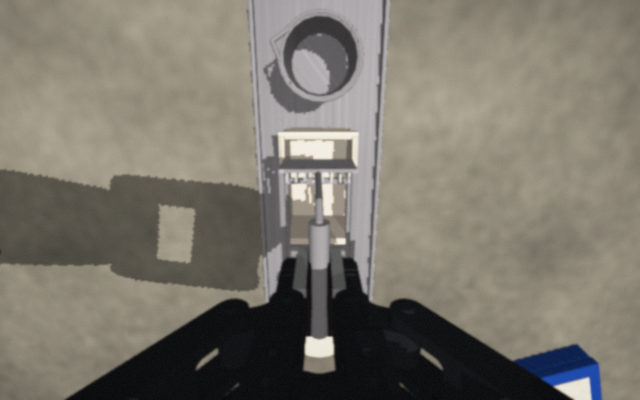

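The carrier hangs straight, its +y end at (318,165) inside the width of the dish rim (278–358). I'll check its tilt and position against the dish in numbers.

```bash
python3 - <<'E'
from h import *
d=shot("wrist");W=cloud(d);y=np.array([.112,.9937]);x=np.array([y[1],-y[0]])
def loc(P,c): q=P[:,:2]-c; return q@x*1000,q@y*1000
c=np.array([.4566,-.0404])
S=W[120:260,270:370].reshape(-1,3);S=S[~np.isnan(S[:,0])]
P=S[(S[:,2]>.10)&(S[:,2]<.165)]
a,b=loc(P,c);print("carrier x",np.percentile(a,[1,99]),"y",np.percentile(b,[1,50,99]),"z",np.percentile(P[:,2],[1,10,50,90,99]))
e=P[b>33];print("end zrange",np.percentile(e[:,2],[2,98]),len(e)); e=P[b<20];print("other",np.percentile(e[:,2],[2,98]) if len(e) else 0)
P=S[(S[:,2]>.057)&(S[:,2]<.068)];a,b=loc(P,c);print("dish rim x",np.percentile(a,[1,99]),"y",np.percentile(b,[1,99]))
E
```

```text
carrier x [-23.47742037  20.13019781] y [-26.4143044   25.2073801   38.50653207] z [0.11869342 0.1203638  0.14227802 0.14684287 0.15427978]
end zrange [0.12022357 0.15728782] 1269
other [0.11868135 0.14740767]
dish rim x [-33.18902691  29.51324456] y [-48.53702622  48.32066306]
```

Carrier and dish line up to within 1 mm with no tilt, so I'll lower it.

{"method": "jog_arm", "body": {
  "increments": [
    {"dx": 0,"dy": 0,"dz": -0.2,"ax": 0,"ay": 0,"az": 0,"gripper": -1},
    {"dx": 0,"dy": 0,"dz": -0.35,"ax": 0,"ay": 0,"az": 0,"gripper": -1},
    {"dx": 0,"dy": 0,"dz": -0.42,"ax": 0,"ay": 0,"az": 0,"gripper": -1},
    {"dx": 0,"dy": 0,"dz": -0.5,"ax": 0,"ay": 0,"az": 0,"gripper": -1},
    {"dx": 0,"dy": 0,"dz": -0.58,"ax": 0,"ay": 0,"az": 0,"gripper": -1},
    {"dx": 0,"dy": 0,"dz": -0.66,"ax": 0,"ay": 0,"az": 0,"gripper": -1},
    {"dx": 0,"dy": 0,"dz": -0.74,"ax": 0,"ay": 0,"az": 0,"gripper": -1},
    {"dx": 0,"dy": 0,"dz": -0.82,"ax": 0,"ay": 0,"az": 0,"gripper": -1},
    {"dx": 0,"dy": 0,"dz": -0.86,"ax": 0,"ay": 0,"az": 0,"gripper": -1},
    {"dx": 0,"dy": 0,"dz": -0.86,"ax": 0,"ay": 0,"az": 0,"gripper": -1}
  ]
}}

```text
time: 23.15
eef_pos: [0.4552, -0.0408, 0.104]
tcp_rot: [0.746, 0.666, -0.0, -0.001]
contact_force: [0.1, 0.7, -0.3]
opening: 0.077
finger_force: 58.9
```

{"method": "jog_arm", "body": {
  "increments": [
    {"dx": 0,"dy": 0,"dz": -0.02,"ax": 0,"ay": 0,"az": 0,"gripper": -1},
    {"dx": 0,"dy": 0,"dz": -0.04,"ax": 0,"ay": 0,"az": 0,"gripper": -1},
    {"dx": 0,"dy": 0,"dz": -0.05,"ax": 0,"ay": 0,"az": 0,"gripper": -1},
    {"dx": 0,"dy": 0,"dz": -0.05,"ax": 0,"ay": 0,"az": 0,"gripper": -1}
  ]
}}

```text
time: 23.55
eef_pos: [0.4557, -0.0409, 0.099]
tcp_rot: [0.746, 0.666, 0.0, 0.0]
contact_force: [0.6, -0.6, -1.2]
opening: 0.074
finger_force: 58.9
```

{"method": "jog_arm", "body": {
  "increments": [
    {"dx": 0,"dy": 0,"dz": -0.012,"ax": 0,"ay": 0,"az": 0,"gripper": -1},
    {"dx": 0,"dy": 0,"dz": -0.02,"ax": 0,"ay": 0,"az": 0,"gripper": -1},
    {"dx": 0,"dy": 0,"dz": -0.02,"ax": 0,"ay": 0,"az": 0,"gripper": -1}
  ]
}}

```text
time: 23.85
eef_pos: [0.4557, -0.0409, 0.0965]
tcp_rot: [0.746, 0.666, -0.0, -0.0]
contact_force: [-0.1, 0.4, -0.6]
opening: 0.075
finger_force: 58.9
```

{"method": "jog_arm", "body": {
  "increments": [
    {"dx": 0,"dy": 0,"dz": -0.012,"ax": 0,"ay": 0,"az": 0,"gripper": -1},
    {"dx": 0,"dy": 0,"dz": -0.012,"ax": 0,"ay": 0,"az": 0,"gripper": -1},
    {"dx": 0,"dy": 0,"dz": -0.012,"ax": 0,"ay": 0,"az": 0,"gripper": -1}
  ]
}}

```text
time: 24.15
eef_pos: [0.4562, -0.041, 0.0964]
tcp_rot: [0.746, 0.666, 0.0, 0.0]
contact_force: [-3.1, 0.5, 6.4]
opening: 0.077
finger_force: 59.7
```

{"method": "jog_arm", "body": {
  "increments": [
    {"dx": 0,"dy": 0,"dz": 0,"ax": 0,"ay": 0,"az": 0,"gripper": 0},
    {"dx": 0,"dy": 0,"dz": 0,"ax": 0,"ay": 0,"az": 0,"gripper": 0},
    {"dx": 0,"dy": 0,"dz": 0,"ax": 0,"ay": 0,"az": 0,"gripper": 0},
    {"dx": 0,"dy": 0,"dz": 0.2,"ax": 0,"ay": 0,"az": 0,"gripper": 0},
    {"dx": 0,"dy": 0,"dz": 0.5,"ax": 0,"ay": 0,"az": 0,"gripper": 0},
    {"dx": 0,"dy": 0,"dz": 1,"ax": 0,"ay": 0,"az": 0,"gripper": 0},
    {"dx": 0.1,"dy": 0.3,"dz": 1,"ax": 0,"ay": 0,"az": 0,"gripper": 0},
    {"dx": 0.2,"dy": 0.6,"dz": 1,"ax": 0,"ay": 0,"az": 0,"gripper": 0},
    {"dx": 0.2,"dy": 0.95,"dz": 1,"ax": 0,"ay": 0,"az": 0,"gripper": 0},
    {"dx": 0.2,"dy": 0.95,"dz": 1,"ax": 0,"ay": 0,"az": 0,"gripper": 0}
  ]
}}

```text
time: 25.15
eef_pos: [0.4795, 0.0767, 0.2151]
tcp_rot: [0.745, 0.667, 0.0, -0.001]
contact_force: [0.7, -0.7, -0.4]
opening: 0.495
finger_force: 0.0
```

{"method": "jog_arm", "body": {
  "increments": [
    {"dx": 0.1,"dy": 0.4,"dz": 0,"ax": 0,"ay": 0,"az": -0.05,"gripper": 0},
    {"dx": 0.2,"dy": 0.95,"dz": 0,"ax": 0,"ay": 0,"az": -0.05,"gripper": 0},
    {"dx": 0.2,"dy": 0.95,"dz": 0,"ax": 0,"ay": 0,"az": -0.05,"gripper": 0},
    {"dx": 0.2,"dy": 0.95,"dz": 0,"ax": 0,"ay": 0,"az": -0.05,"gripper": 0}
  ]
}}

```text
time: 25.55
eef_pos: [0.5038, 0.1886, 0.2147]
tcp_rot: [0.771, 0.637, -0.0, -0.0]
contact_force: [-0.7, -0.3, -0.3]
opening: 0.501
finger_force: 0.0
```

{"method": "jog_arm", "body": {
  "increments": [
    {"dx": 0.1,"dy": 0.4,"dz": 0,"ax": 0,"ay": 0,"az": 0,"gripper": 0},
    {"dx": 0.2,"dy": 0.95,"dz": 0,"ax": 0,"ay": 0,"az": 0,"gripper": 0},
    {"dx": 0.2,"dy": 0.95,"dz": 0,"ax": 0,"ay": 0,"az": 0,"gripper": 0},
    {"dx": 0.2,"dy": 0.95,"dz": 0,"ax": 0,"ay": 0,"az": 0,"gripper": 0}
  ]
}}

```text
time: 25.95
eef_pos: [0.5279, 0.3016, 0.2147]
tcp_rot: [0.771, 0.637, -0.0, 0.0]
contact_force: [0.6, 0.6, 0.3]
opening: 0.504
finger_force: 0.0
```

```bash
python3 - <<'E'
from h import *
s=get_state();print(s["eef_pos"],s["tcp_rot"],s["opening"])
P=near(.05,.08,(.533,.348),.05);print(rect(P))
P=near(.05,.08,(.533,.348),.04,"scene");print(rect(P))
P=near(.075,.12,(.456,-.041),.04,"scene");print("carrier bar",rect(P),np.percentile(P[:,2],[10,50,95]))
P=near(.052,.072,(.456,-.041),.06,"scene");print("dish",rect(P))
E
```

```text
[0.52793458 0.30158945 0.21469966] [ 7.71238315e-01  6.36546382e-01 -3.90051277e-04  1.13290627e-04] 0.503527484446348
(array([533.4, 347.8]), array([69.4, 24.8]), 80.2, 2534)
(array([535., 347.]), array([69.5, 27.6]), 78.2, 180)
carrier bar (array([457.2, -38.5]), array([70.2, 10.8]), 85.4, 67) [0.08791771 0.09130458 0.09464774]
dish (array([454.6, -38.5]), array([97.8, 66.8]), 83.7, 270)
```

The carrier is fully seated: its bar top reads 91.3 mm. Next, the timer.

{"method": "jog_arm", "body": {
  "increments": [
    {"dx": 0.05,"dy": 0.38,"dz": 0,"ax": 0,"ay": 0,"az": 0,"gripper": 0.1},
    {"dx": 0.05,"dy": 0.38,"dz": 0,"ax": 0,"ay": 0,"az": 0,"gripper": 0.1},
    {"dx": 0.05,"dy": 0.38,"dz": -0.4,"ax": 0,"ay": 0,"az": 0,"gripper": 0.1},
    {"dx": 0.05,"dy": 0.38,"dz": -0.8,"ax": 0,"ay": 0,"az": 0,"gripper": 0.1},
    {"dx": 0.05,"dy": 0.38,"dz": -0.8,"ax": 0,"ay": 0,"az": 0,"gripper": 0.1},
    {"dx": 0.05,"dy": 0.38,"dz": -0.8,"ax": 0,"ay": 0,"az": 0,"gripper": 0.1}
  ]
}}

```text
time: 26.75
eef_pos: [0.5335, 0.3454, 0.1189]
tcp_rot: [0.772, 0.635, -0.001, -0.0]
contact_force: [1.0, 0.3, 0.9]
opening: 0.549
finger_force: 0.0
```

{"method": "jog_arm", "body": {
  "increments": [
    {"dx": 0,"dy": 0,"dz": -0.25,"ax": 0,"ay": 0,"az": 0,"gripper": 0.1},
    {"dx": 0,"dy": 0,"dz": -0.45,"ax": 0,"ay": 0,"az": 0,"gripper": 0.1},
    {"dx": 0,"dy": 0,"dz": -0.57,"ax": 0,"ay": 0,"az": 0,"gripper": 0.1},
    {"dx": 0,"dy": 0,"dz": -0.57,"ax": 0,"ay": 0,"az": 0,"gripper": 0.1},
    {"dx": 0,"dy": 0,"dz": -0.57,"ax": 0,"ay": 0,"az": 0,"gripper": -1},
    {"dx": 0,"dy": 0,"dz": -0.57,"ax": 0,"ay": 0,"az": 0,"gripper": -1},
    {"dx": 0,"dy": 0,"dz": -0.57,"ax": 0,"ay": 0,"az": 0,"gripper": -1},
    {"dx": 0,"dy": 0,"dz": -0.57,"ax": 0,"ay": 0,"az": 0,"gripper": -1},
    {"dx": 0,"dy": 0,"dz": -0.57,"ax": 0,"ay": 0,"az": 0,"gripper": -1}
  ],
  "force": 50
}}

```text
time: 27.65
eef_pos: [0.5355, 0.3474, 0.0534]
tcp_rot: [0.772, 0.636, 0.002, 0.001]
contact_force: [-1.1, -0.5, 7.3]
opening: 0.279
finger_force: 50.1
```

{"method": "jog_arm", "body": {
  "increments": [
    {"dx": 0,"dy": 0,"dz": 0.25,"ax": 0,"ay": 0,"az": 0,"gripper": -1},
    {"dx": 0,"dy": 0,"dz": 0.6,"ax": 0,"ay": 0,"az": 0,"gripper": -1},
    {"dx": 0,"dy": 0,"dz": 0.85,"ax": 0,"ay": 0,"az": 0.049,"gripper": -1},
    {"dx": 0.1,"dy": -0.2,"dz": 0.85,"ax": 0,"ay": 0,"az": 0.049,"gripper": -1},
    {"dx": 0.21,"dy": -0.45,"dz": 0.85,"ax": 0,"ay": 0,"az": 0.049,"gripper": -1},
    {"dx": 0.21,"dy": -0.45,"dz": 0.85,"ax": 0,"ay": 0,"az": 0.049,"gripper": -1}
  ]
}}

```text
time: 28.25
eef_pos: [0.5601, 0.29, 0.153]
tcp_rot: [0.748, 0.664, -0.0, 0.001]
contact_force: [-0.6, 0.7, -1.6]
opening: 0.277
finger_force: 49.3
```

{"method": "jog_arm", "body": {
  "increments": [
    {"dx": 0,"dy": -0.3,"dz": 0,"ax": 0,"ay": 0,"az": 0,"gripper": -1},
    {"dx": 0,"dy": -0.6,"dz": 0,"ax": 0,"ay": 0,"az": 0,"gripper": -1},
    {"dx": 0,"dy": -0.96,"dz": 0,"ax": 0,"ay": 0,"az": 0,"gripper": -1},
    {"dx": 0,"dy": -0.96,"dz": 0,"ax": 0,"ay": 0,"az": 0,"gripper": -1}
  ]
}}

```text
time: 28.65
eef_pos: [0.5584, 0.174, 0.1521]
tcp_rot: [0.748, 0.663, -0.001, -0.0]
contact_force: [-0.2, 0.1, -0.7]
opening: 0.271
finger_force: 49.3
```

{"method": "jog_arm", "body": {
  "increments": [
    {"dx": 0,"dy": -0.3,"dz": 0,"ax": 0,"ay": 0,"az": 0,"gripper": -1},
    {"dx": 0,"dy": -0.6,"dz": 0,"ax": 0,"ay": 0,"az": 0,"gripper": -1},
    {"dx": 0,"dy": -0.96,"dz": 0,"ax": 0,"ay": 0,"az": 0,"gripper": -1},
    {"dx": 0,"dy": -0.96,"dz": 0,"ax": 0,"ay": 0,"az": 0,"gripper": -1}
  ]
}}

```text
time: 29.05
eef_pos: [0.5589, 0.0593, 0.1525]
tcp_rot: [0.748, 0.663, -0.0, 0.0]
contact_force: [-0.5, 0.3, -0.7]
opening: 0.275
finger_force: 49.3
```

{"method": "jog_arm", "body": {
  "increments": [
    {"dx": 0,"dy": -0.3,"dz": 0,"ax": 0,"ay": 0,"az": 0,"gripper": -1},
    {"dx": 0,"dy": -0.6,"dz": 0,"ax": 0,"ay": 0,"az": 0,"gripper": -1},
    {"dx": 0,"dy": -0.96,"dz": 0,"ax": 0,"ay": 0,"az": 0,"gripper": -1},
    {"dx": 0,"dy": -0.96,"dz": 0,"ax": 0,"ay": 0,"az": 0,"gripper": -1},
    {"dx": 0,"dy": -0.96,"dz": 0,"ax": 0,"ay": 0,"az": 0,"gripper": -1}
  ]
}}

```text
time: 29.55
eef_pos: [0.5589, -0.0525, 0.1525]
tcp_rot: [0.747, 0.664, 0.0, -0.001]
contact_force: [-0.2, -0.2, -1.8]
opening: 0.269
finger_force: 49.3
```

{"method": "jog_arm", "body": {
  "increments": [
    {"dx": 0.01,"dy": 0,"dz": -0.25,"ax": 0,"ay": 0,"az": 0,"gripper": -1},
    {"dx": 0.01,"dy": 0,"dz": -0.5,"ax": 0,"ay": 0,"az": 0,"gripper": -1},
    {"dx": 0.01,"dy": 0,"dz": -0.7,"ax": 0,"ay": 0,"az": 0,"gripper": -1},
    {"dx": 0.01,"dy": 0,"dz": -0.77,"ax": 0,"ay": 0,"az": 0,"gripper": -1},
    {"dx": 0.01,"dy": 0,"dz": -0.77,"ax": 0,"ay": 0,"az": 0,"gripper": -1},
    {"dx": 0.01,"dy": 0,"dz": -0.77,"ax": 0,"ay": 0,"az": 0,"gripper": -1},
    {"dx": 0.01,"dy": 0,"dz": -0.79,"ax": 0,"ay": 0,"az": 0,"gripper": -1},
    {"dx": 0.01,"dy": 0,"dz": -0.8,"ax": 0,"ay": 0,"az": 0,"gripper": -1},
    {"dx": 0.01,"dy": 0,"dz": -0.8,"ax": 0,"ay": 0,"az": 0,"gripper": -1}
  ]
}}

```text
time: 30.45
eef_pos: [0.5605, -0.053, 0.0574]
tcp_rot: [0.747, 0.665, 0.0, 0.0]
contact_force: [-0.1, -0.1, -1.6]
opening: 0.274
finger_force: 49.3
```

{"method": "jog_arm", "body": {
  "increments": [
    {"dx": 0,"dy": 0,"dz": -0.015,"ax": 0,"ay": 0,"az": 0,"gripper": -1},
    {"dx": 0,"dy": 0,"dz": -0.015,"ax": 0,"ay": 0,"az": 0,"gripper": -1},
    {"dx": 0,"dy": 0,"dz": -0.015,"ax": 0,"ay": 0,"az": 0,"gripper": -1}
  ]
}}

```text
time: 30.75
eef_pos: [0.5601, -0.053, 0.0549]
tcp_rot: [0.747, 0.665, -0.0, -0.0]
contact_force: [0.1, 0.4, -1.2]
opening: 0.275
finger_force: 49.3
```

{"method": "jog_arm", "body": {
  "increments": [
    {"dx": 0,"dy": 0,"dz": -0.01,"ax": 0,"ay": 0,"az": 0,"gripper": -1},
    {"dx": 0,"dy": 0,"dz": -0.018,"ax": 0,"ay": 0,"az": 0,"gripper": -1},
    {"dx": 0,"dy": 0,"dz": -0.018,"ax": 0,"ay": 0,"az": 0,"gripper": -1}
  ]
}}

```text
time: 31.05
eef_pos: [0.5603, -0.0531, 0.0534]
tcp_rot: [0.747, 0.665, -0.0, -0.0]
contact_force: [-1.7, 0.1, 3.8]
opening: 0.272
finger_force: 49.9
```

Contact. Release, rise and check.

{"method": "jog_arm", "body": {
  "increments": [
    {"dx": 0,"dy": 0,"dz": 0,"ax": 0,"ay": 0,"az": 0,"gripper": 0.1},
    {"dx": 0,"dy": 0,"dz": 0,"ax": 0,"ay": 0,"az": 0,"gripper": 0.1},
    {"dx": 0,"dy": 0,"dz": 0,"ax": 0,"ay": 0,"az": 0,"gripper": 0.1},
    {"dx": 0,"dy": 0,"dz": 0.2,"ax": 0,"ay": 0,"az": 0,"gripper": 0.1},
    {"dx": 0,"dy": 0,"dz": 0.5,"ax": 0,"ay": 0,"az": 0,"gripper": 0.1},
    {"dx": 0,"dy": 0,"dz": 1,"ax": 0,"ay": 0,"az": 0,"gripper": 0.1},
    {"dx": 0,"dy": 0,"dz": 1,"ax": 0,"ay": 0,"az": 0,"gripper": 0.1},
    {"dx": 0,"dy": 0,"dz": 1,"ax": 0,"ay": 0,"az": 0,"gripper": 0.1}
  ]
}}

```text
time: 31.85
eef_pos: [0.5619, -0.0533, 0.1759]
tcp_rot: [0.747, 0.665, 0.002, 0.003]
contact_force: [-0.2, -0.4, 0.2]
opening: 0.55
finger_force: 0.0
```

{"method": "jog_arm", "body": {
  "increments": [
    {"dx": 0,"dy": 0,"dz": 0.4,"ax": 0,"ay": 0,"az": 0,"gripper": 0.1},
    {"dx": 0,"dy": 0,"dz": 0.8,"ax": 0,"ay": 0,"az": 0,"gripper": 0.1},
    {"dx": 0,"dy": 0,"dz": 0.8,"ax": 0,"ay": 0,"az": 0,"gripper": 0.1},
    {"dx": 0,"dy": 0,"dz": 0.8,"ax": 0,"ay": 0,"az": 0,"gripper": 0.1},
    {"dx": 0,"dy": 0,"dz": 0.8,"ax": 0,"ay": 0,"az": 0,"gripper": 0.1}
  ]
}}

```text
time: 32.35
eef_pos: [0.5589, -0.0526, 0.2656]
tcp_rot: [0.747, 0.665, -0.001, -0.002]
contact_force: [0.4, -0.5, -0.9]
opening: 0.552
finger_force: 0.0
```

```bash
python3 - <<'E'
from h import *
d=shot("wrist","w8.png");W=cloud(d).reshape(-1,3);W=W[~np.isnan(W[:,0])]
c=np.array([.4572,-.0415]);y=np.array([.116,.9932]);x=np.array([y[1],-y[0]])
for n,p,a,b,r in (("timer",(.561,-.053),.05,.08,.05),("dish",(.456,-.041),.056,.07,.065),("bar",(.456,-.041),.085,.1,.045),("jar",(.445,-.146),.1,.12,.06),("beaker",(.469,.061),.07,.095,.05)):
    P=W[(W[:,2]>a)&(W[:,2]<b)&(np.hypot(*(W[:,:2]-p).T)<r)]
    if len(P)<10: print(n,len(P));continue
    q=rect(P);v=np.array(q[0])/1000-c;print(n,"tray xy",(1000*np.array([v@x,v@y])).round(1),q[1:])
E
```

```text
timer tray xy [101.7   0.6] (array([70.3, 24.1]), 83.9, 1618)
dish tray xy [-2.1  0.6] (array([97.8, 63.2]), 83.5, 1919)
bar tray xy [-2.1  0.1] (array([64.9,  9. ]), 83.3, 593)
jar tray xy [  -8.5 -101.8] (array([49.2, 33. ]), 58.5, 1200)
beaker tray xy [ -0.9 101.6] (array([59.1, 58.4]), 23.1, 1538)
```

View pics/w8.png

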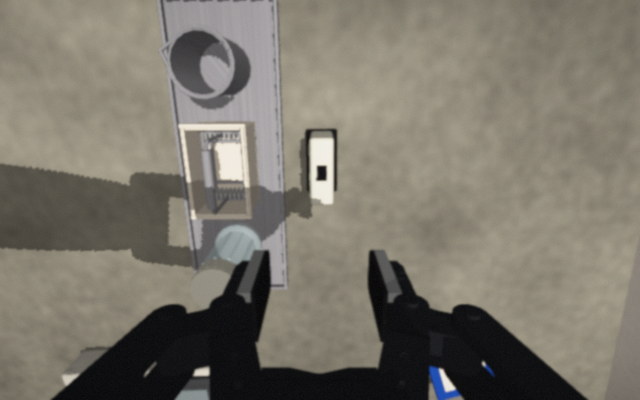

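All the pieces stand in place: timer at (321,165) square to the tray, carrier seated in the dish at (215,170), jar at (225,270) and beaker at (200,62). The jar's cap is partly hidden by a finger, but earlier unobstructed views put it on the line. Handing in.

```bash
python3 -c "
from plant import job
print(job.sign_off())"
```

```text
the job is handed in; nothing more can be done
None
```

The staining line is set out and handed in; my last camera measurements put all five pieces within tolerance, but sign-off returned no verdict.

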